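# Lock the hand press with its spring cotter

## Robot

A 6-joint arm with a two-finger parallel gripper is mounted at the origin on a cart in front of the work surface, level with it; the furniture and walls round the work are solid. World frame = base frame: x ahead of the robot, y to its left, z up, the work surface at z = 0. Lengths are in m, angles in rad, forces in N, time in s.
With the tool pointing down it reaches from about 0.35 to 0.925 m from the base axis. Payload 6.4 kg.
Tool frame: the origin (TCP) lies on the centre line of the jaws, within the pads' length; the fingertips stand 25 mm ahead of it and the grasp point (between the pads) lies 6 mm ahead of it; z points along the fingers, y is the line along which they close (so a half turn about z gives the same grasp; the last joint's range is limited). The gripper opens to 85 mm and grips with 20 to 120 N. Pads are 22 mm wide; open, the fingers measure 114 mm over their backs; the gripper's body (76 mm by 85 mm) begins 54 mm behind the grasp point. The pads swing forward as they close: fully open they stand 13 mm farther back than shut.
Start: joints at [-1.524, 0.245, 1.558, -0, 1.339, -0.174], TCP at [0.142, -0.634, 0.256] pointing down, gripper open.
Joint ranges: [-3.13, 3.13], [-1.02, 2.26], [0.13, 2.54], [-0.95, 4.09], [0.21, 2.88], [-2.74, 2.74]. Speed limits (rad/s): [2.57, 2.57, 3.14, 3.14, 3.14, 3.14].

## Interface

Orientations are given as a 3x3 rotation matrix whose columns are the frame's x, y, z axes.
In Python, from workcell import ctrl, eyes, job_done gives the robot as it stands.
- The arm moves only by the shell command python3 -m jog 'ROWS' [FORCE]. ROWS is JSON, one flat list of numbers, 7 for each row, row after row: the turn, a rotation vector about the tool's x, y, z in units of 6 degrees (1.0 is 6 degrees), then the shift along the tool's x, y, z in units of 40 mm (1.0 is 40 mm), then the closure, from -1 (fully open) to 1 (shut), so that 0 is half open. In form: [ax, ay, az, tx, ty, tz, jaw, ax, ay, az, tx, ty, tz, jaw, ...]. A call has exactly 10 rows; each row shifts and turns the commanded pose from where the row before left it, along the tool's axes as they then stand; what a row does not reach is not made up. A row lasts 1/12 s, in which the tool goes at most 41.7 mm and 7.16 degrees, less where a joint would pass 70% of its speed; a pose out of reach is approached as far as the arm can. A call is refused whole if a number of a shift passes 1 or a number of a turn 1, either way. A call with a gripper value outside its range is refused whole. The fingers move at their own pace and stop on an object; FORCE is the grip in N (left out, the last holds). Time passes only in rows, so rows that do not move let the fingers close, or fill a call up. It gives the time, the measured TCP pose, the force, the opening and the grip force at its end, in the units of the state.
- ctrl.get_state(): the state, without advancing time (a new reading comes with each control period).
- eyes.get_image(name): name is "scene" or "top"; returns a dict with "image" (480x640x3 uint8, blue, green, red), "mtx" (3x3 intrinsics, pixels), "R" (3x3) and "t" (3): a world point X has camera coordinates R X + t. Camera axes: x right, y down, z forward; pixel columns grow to the right and rows downward; lengths in m; the calibration is good to about 2 mm. A picture is of the moment at which its call begins. There is no depth.
- job_done(): hands the job in; it is judged then, once.
Trained networks look in a picture, given as the dict that the camera call returned (one of the last four; its "shot" number tells which), for a name from the list of things; names that differ only in an ending like _2 or _b are one class to them, and where a whole thing is asked for, a point or a joint stands for the part that bears it (a point fixed in the world has none). Each returns a list of dicts, best first, with "conf" (0 to 1); they miss things now and then, are a little off and sometimes report something else, mostly with a low value. They report only what shows in the picture. A call takes as long as a camera call. They do not tell look-alikes from the thing itself.
- eyes.search_frame(picture, target): "box" ([centre column, centre row, width, height] in pixels, round what is visible of it).
- eyes.outline_of(picture, target): "mask" (480x640 bool, what is visible of it) and "box" ([centre column, centre row, width, height] in pixels, round what is visible of it).
- eyes.spot_point(picture, target): "xy" ([column, row] in pixels: a listed point, or the origin of a listed thing).
The state is a dict: "time": time; "q": joint angles; "dq": joint speeds; "effort": joint torques, N m; "position": TCP position; "orientation": TCP orientation; "ft_force": force on the tool from outside, world axes, zero at the start; "torque": the same for the moment, N m; "finger_gap": opening from 0.0 (shut) to 1.0 (fully open); "gripper_force": force on a finger pad.
Only numpy, scipy, OpenCV 4.12 (cv2) and the standard library are available. Lean on these libraries where they do the work, as an engineer would, in place of code of your own. Each camera call takes 0.05 s, during which the arm holds its last target. There are 200 camera calls.

## Task

Lock the small hand press: first swing its raised bar all the way down so that the post stands up through the slot in the bar, then pick up the big spring cotter and push its straight leg through the cross hole of the post, from the free end of the bar, until the bow snaps over the post. Let go of it, and leave everything else on the worktop where it stands.

Things in the scene. Friction and masses are not known exactly. Their poses are not given: they have to be found in the camera images.
- press: The hand press: wooden board 230 x 110 x 18 mm, fixed on the worktop, with a biscuit ring in the middle, a steel post at the end nearer the robot and a hinged steel bar. Origin: centre of the board's underside. x axis: along the board from post to hinge; y: across it, to the left; z up.
- post_hole (a point): Centre of the cross hole in the upright round steel post (26 mm diameter, top 19 mm above this point, board top 48 mm below, board's end 30 mm away on the -x side). Axes as the press. The hole runs through the post along x, 12 mm wide and 11 mm high, side edges bevelled. The leg goes in from the -x side, heading along +x, with the cotter flat.
- bar_hinge (a point): Middle of the bar's hinge axis, which runs along y: 160 mm from the post along the press's x, 11 mm lower than the cross hole. Axes as the press.
- bar_pad (a point): Centre of the top of the rubber pad (34 x 40 mm) on the bar, the place to push it down: 112 mm from the hinge axis along the bar, 7 mm above its middle plane. The bar is a strap 48 mm wide, 8 mm thick, 191 mm long from the hinge; its slot, 34 mm wide, from 137 to 183 mm from the hinge, takes the post. Axes turn with the bar: x towards the hinge, z out of its upper side.
- bar (a joint): Angle of the bar in rad: 0 is fully down and level (a stop), growing as its free end rises, up to 1.3. It is stiff and stays where it is left; about 5 to 8 N on the pad, square to the bar, swings it. Fully down, the strap's top is 7 mm below the cross hole's centre.
- clip_grip (a point): Centre of the spring cotter's black grip (40 long, 22 wide, 24 mm high); the cotter (about 120 g) lies flat on the worktop, this point 12 mm up. x axis: along the straight leg towards its tip; y: to the bow's side; z up. A wire loop reaches 30 mm behind this point. Pinch the grip across its 22 mm width, from above; hold it as it lay to push it in.
- clip_seat (a point): Point on the leg's axis 62 mm ahead of the grip's centre, beside the bow's hollow: when the cotter is home it is at the cross hole's centre. The 6 mm wire bow runs beside the leg on the +y side; its flared end, 99 mm ahead of the grip's centre, reaches 25 mm out. It begins to rub on the post about 29 mm before home; pushing it over takes roughly 4 to 15 N.
- clip_tip (a point): Tip of the straight leg, 99 mm ahead of the grip's centre on the grip's middle line. The leg is 8 mm round, 5 mm over its last 12 mm.
- clip_bow (a joint): Opening angle of the bow in rad: 0 at rest and again when snapped home; it rises to about 0.1 while the bow rides over the post. A spring shuts it.
- nutmeg_grater: Bystander: tin nutmeg grater lying flat, 120 x 44 x 17 mm; origin at the centre of its underside. It and the spring cotter may have swapped places.
- mason_jar: Bystander: glass preserving jar, 69 mm diameter, 136 mm high; origin at the centre of its underside.
- pepper_shaker: Bystander: tin shaker, 46 mm diameter, 82 mm high; origin at the centre of its underside.
- egg_timer: Bystander: sand timer, 54 mm diameter, 110 mm high; origin at the centre of its underside.
- pitcher_pump: The fixed hand pump. From this origin, in world axes: column (60 mm radius, 0.45 m high) at (0.07, -0.05); its handle hangs towards the robot, ending at (-0.11, -0.08) 0.2 m above the worktop and rising steeply away from the robot; its spout ends at (0.03, 0.17), 0.2 to 0.25 m up. Keep hand and arm clear of them.
- brown_jug: The fixed tall jug, about 130 mm radius and 0.5 m high; origin at the centre of its underside. Its tap sticks out towards the robot near the worktop, to about 140 mm from the origin.
Mind the look-alikes: they are no part of the job. Leave any turquoise look-alike of the part that bears clip_grip alone.

How it is judged:
On the way, in this order (a step that is already met when the one before it is completed fails the run):
1. the bar is swung fully down (value of joint bar below 0.04 rad), for 0.2 s.
2. with the bar down, the tip of the leg has passed the middle of the cross hole (value of joint bar below 0.04 rad and x of clip_tip in the frame of post_hole between 0.002 and 0.06 m and y of clip_tip in the frame of post_hole between -0.012 and 0.012 m and z of clip_tip in the frame of post_hole between -0.012 and 0.012 m), for 0.05 s.
At the end, for the whole second after the job is handed in: The bar is down (within 0.04 rad of its stop); the cotter's seat point is within 7 mm of the cross hole's centre, its leg within 0.25 rad of the hole's axis with the grip on the free-end side, the bow snapped shut (under 0.03 rad) and at rest (value of joint bar below 0.04 rad and distance between clip_seat and post_hole below 0.007 m and angle between the x axis of clip_grip and the x axis of post_hole, either way round below 0.25 rad and x of clip_grip in the frame of post_hole below -0.04 m and value of joint clip_bow below 0.03 rad and velocity of joint clip_bow below 0.2 rad/s); the robot touches nothing.
It fails at once if a bystander is moved by more than 30 mm or tipped (distance of any of nutmeg_grater, mason_jar, pepper_shaker, egg_timer from where it was at the start of the episode above 0.03 m or angle between any of mason_jar, pepper_shaker, egg_timer's own z axis and vertical above 0.5 rad).
It also fails if it takes over 61 s, if anything falls off the work surface, if the arm or the gripper's body presses on something with over 40 N, if the wrist force passes 120 N, or if a joint passes its speed limit or range.

## Working session

There is one attempt and no reset: what is moved stays moved. The work goes in short steps, Python scripts to look and compute and a shell command to move; the robot and the scene stay as the last step left them, time stands still between calls to the robot, and variables do not carry over. Pictures are saved under pics/ and viewed, at most 10 in all, crops included, and the job is handed in when it is done.

```bash
mkdir -p pics; ls
cat > h.py <<'E'
import numpy as np, cv2
from workcell import ctrl, eyes, job_done
def ray(p,uv):
    M=np.array(p["mtx"]);R=np.array(p["R"]);t=np.array(p["t"]).ravel()
    d=R.T@np.linalg.solve(M,[uv[0],uv[1],1.]);return -R.T@t,d/np.linalg.norm(d)
def atz(p,uv,z):
    o,d=ray(p,uv);return o+d*(z-o[2])/d[2]
def tri(p1,a,p2,b):
    o1,d1=ray(p1,a);o2,d2=ray(p2,b)
    s=np.linalg.lstsq(np.c_[d1,-d2],o2-o1,rcond=None)[0]
    A=o1+s[0]*d1;B=o2+s[1]*d2;return (A+B)/2,np.linalg.norm(A-B)
def proj(p,X):
    c=np.array(p["R"])@np.asarray(X,float)+np.array(p["t"]).ravel();u=np.array(p["mtx"])@c;return u[:2]/u[2]
E
python3 - <<'E'
from h import *
np.set_printoptions(precision=3,suppress=True)
P={n:eyes.get_image(n) for n in("scene","top")}
for n in P: cv2.imwrite(f"pics/{n}0.png",P[n]["image"]); o,_=ray(P[n],(320,240)); print(n,o,np.array(P[n]["mtx"])[0,0])
for t in["press","post_hole","bar_hinge","bar_pad","clip_grip","clip_seat","clip_tip","nutmeg_grater","mason_jar","pepper_shaker","egg_timer","pitcher_pump","brown_jug"]:
    r={n:[(np.round(x["xy"],1).tolist(),round(x["conf"],2)) for x in eyes.spot_point(P[n],t)[:3]] for n in P}
    print(t,r, tri(P["scene"],r["scene"][0][0],P["top"],r["top"][0][0]) if all(r.values()) else "")
E
```

```text
pics
scene [-0.235  0.852  0.589] 465.57656556698925
top [0.417 0.164 1.553] 566.9231794436887
press {'scene': [([338.6, 245.2], 0.75), ([295.4, 309.1], 0.71), ([365.8, 235.2], 0.69)], 'top': [([374.9, 231.3], 0.79), ([467.5, 269.9], 0.64)]} (array([ 0.629,  0.022, -0.008]), np.float64(0.006204090026323739))
post_hole {'scene': [([364.2, 230.1], 0.58)], 'top': [([264.1, 303.4], 0.37), ([238.9, 262.3], 0.21)]} (array([0.385, 0.267, 0.206]), np.float64(0.11251898041375356))
bar_hinge {'scene': [([321.1, 216.7], 0.71)], 'top': [([371.2, 199.4], 0.68)]} (array([0.702, 0.033, 0.06 ]), np.float64(0.0038979644314993114))
bar_pad {'scene': [([348.3, 204.6], 0.62), ([334.8, 291.2], 0.2)], 'top': [([382.3, 229.7], 0.9)]} (array([0.613, 0.012, 0.119]), np.float64(0.00222925235807319))
clip_grip {'scene': [([175.2, 364.5], 0.87), ([296.3, 308.1], 0.74)], 'top': [([159.0, 297.9], 0.57), ([261.7, 300.4], 0.53)]} (array([0.445, 0.612, 0.003]), np.float64(0.004158589273837426))
clip_seat {'scene': [([195.4, 383.1], 0.73), ([282.6, 324.1], 0.58)], 'top': [([157.1, 324.9], 0.7), ([242.5, 309.0], 0.6)]
[... 231 characters left out ...]
oat64(0.1401759539424727))
nutmeg_grater {'scene': [([427.1, 230.9], 0.53)], 'top': [([467.5, 268.1], 0.71), ([311.2, 291.9], 0.25)]} (array([ 0.519, -0.232,  0.002]), np.float64(0.006697687747643124))
mason_jar {'scene': [([246.9, 305.8], 0.88), ([321.6, 215.6], 0.19)], 'top': [([239.1, 262.3], 0.64)]} (array([ 0.542,  0.395, -0.011]), np.float64(0.004970989278247963))
pepper_shaker {'scene': [([331.7, 291.7], 0.75)], 'top': [([305.5, 293.8], 0.63)]} (array([ 0.454,  0.212, -0.004]), np.float64(0.0021996938700792087))
egg_timer {'scene': [([253.3, 245.0], 0.84)], 'top': []} 
pitcher_pump {'scene': [([340.7, 245.9], 0.17)], 'top': []} 
brown_jug {'scene': [], 'top': [([264.9, 301.0], 0.16)]}
```

View pics/scene0.png

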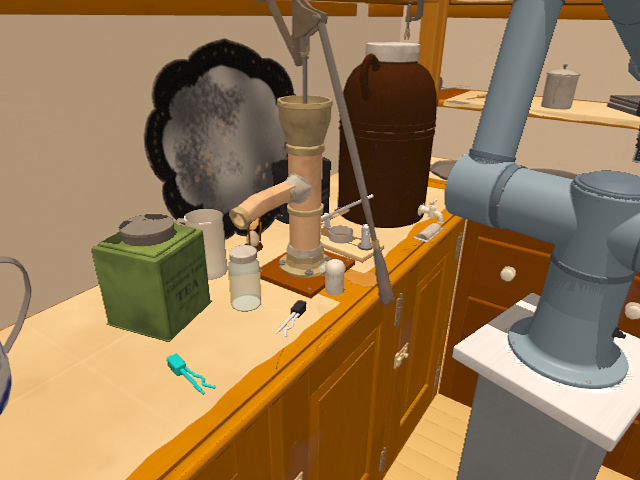

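View pics/top0.png

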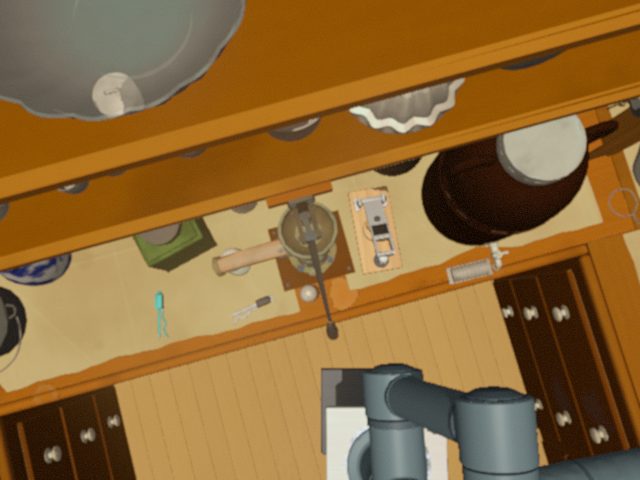

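The scene view shows the black-gripped cotter at about (298,309), the turquoise look-alike at about (185,375) and the press at about (345,235). In the top view they are at (262,301), (160,300) and (377,230). Black with a grey wire is the real part; I'll confirm that in an enlarged crop.

Run:
```python
from h import *
np.set_printoptions(precision=3,suppress=True)
s=eyes.get_image("scene");t=eyes.get_image("top")
def crop(p,u,v,w,h):return cv2.resize(p["image"][v:v+h,u:u+w],(400,300),interpolation=cv2.INTER_CUBIC)
cv2.imwrite("pics/m1.png",np.vstack([np.hstack([crop(s,310,180,100,75),crop(t,310,180,140,105)]),np.hstack([crop(s,250,285,80,60),crop(t,215,280,80,60)])]))
g,e=tri(s,(296.3,308.1),t,(261.7,300.4));print("grip",g,e)
g,e=tri(s,(282.6,324.1),t,(242.5,309));print("seat",g,e)
g,e=tri(s,(271.2,332.8),t,(231.3,316.4));print("tip",g,e)
for n in("press","clip_grip"):
  for p,q in((s,"s"),(t,"t")):
    for o in eyes.outline_of(p,n)[:3]: print(n,q,np.round(o["box"]),round(o["conf"],2),o["mask"].sum(), cv2.minAreaRect(np.argwhere(o["mask"])[:,::-1].astype(np.float32)))
```

```text
grip [0.437 0.331 0.01 ] 0.0008229663678804091
seat [0.415 0.385 0.005] 0.00047397923873631806
tip [0.398 0.419 0.008] 0.011220422588451118
press s [349. 232.  61.  66.] 0.94 1729 ((348.8595886230469, 232.27090454101562), (64.14601135253906, 59.262786865234375), 77.59258270263672)
press s [293. 315.  27.  26.] 0.47 306 ((290.7210388183594, 314.7365417480469), (12.803508758544922, 36.83533477783203), 43.36342239379883)
press t [376. 231.  53.  89.] 0.87 3493 ((374.74176025390625, 229.86199951171875), (85.23509216308594, 41.931636810302734), 79.4608154296875)
clip_grip s [293. 317.  26.  35.] 0.85 247 ((291.1908874511719, 315.1802673339844), (11.430261611938477, 36.83533477783203), 43.36342239379883)
clip_grip s [191. 373.  48.  40.] 0.69 470 ((187.79312133789062, 373.9827575683594), (53.64738082885742, 15.529505729675293), 41.6335334777832)
clip_grip s [342. 211.  38.  18.] 0.58 199 ((340.60003662109375, 210.20001220703125), (7.155416965484619, 41.143653869628906), 63.43495178222656)
clip_grip t [161. 312.  13.  47.] 0.86 222 ((160.22279357910156, 313.2276916503906), (44.67716979980469, 9.154342651367188), 84.2894058227539)
clip_grip t [254. 307.  36.  16.] 0.73 114 ((253.89654541015625, 305.24139404296875), (7.056422710418701, 37.139068603515625), 68.19859313964844)
clip_grip t [307. 295.  20.  22.] 0.63 249 ((308.0, 292.5), (17.0, 16.0), 90.0)
```

View pics/m1.png

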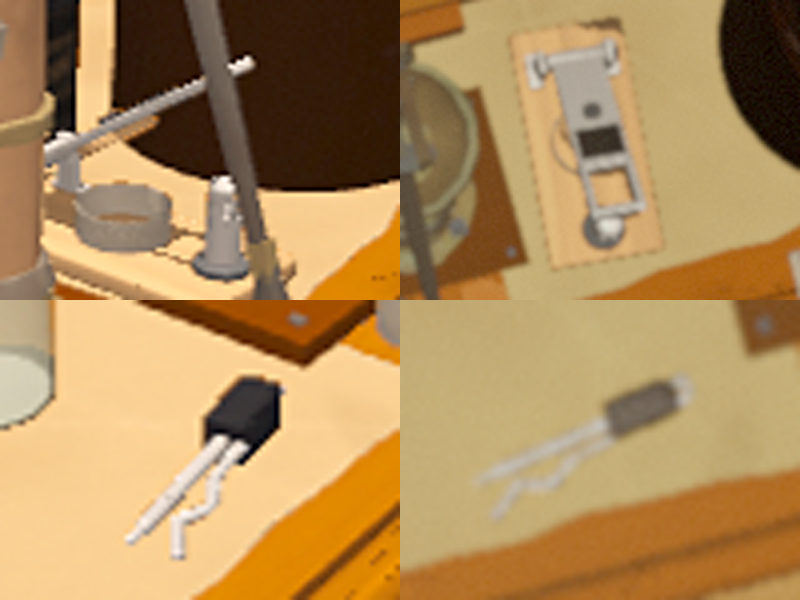

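The crop shows the part with the black grip and grey wire lying with its leg towards +y and its bow on the robot's side. That is the real cotter, as described. The bar is raised, and the post stands at about scene (365,235) and top (383,259). Next I'll measure the press pose and the cotter precisely.

Run:
```python
from h import *
from scipy.optimize import least_squares
np.set_printoptions(precision=4,suppress=True)
s=eyes.get_image("scene");t=eyes.get_image("top")
c=[(347.8,190.5),(387,186.3),(401.7,265.8),(364.3,274.5)]
W=np.array([atz(t,x,.018) for x in c]);print(W)
m=eyes.outline_of(t,"press")[0]["mask"]
cnt=max(cv2.findContours(m.astype(np.uint8),0,2)[0],key=len)[:,0].astype(np.float32)
Wm=np.array([atz(t,x,.018)[:2] for x in cnt])
r=cv2.minAreaRect((Wm*1000).astype(np.float32));print("rect mm",r)
for k in("hinge","pad"):
    a=eyes.spot_point(s,"bar_"+k);b=eyes.spot_point(t,"bar_"+k)
    if a and b: print(k,a[0]["xy"],b[0]["xy"],tri(s,a[0]["xy"],t,b[0]["xy"]))
print("posttop",tri(s,(365.5,225.5),t,(382.8,259.8)), atz(t,(382.8,259.8),.085), atz(s,(365.5,225.5),.085))
# clip: grip dark pixels in top
im=t["image"][280:340,215:295].astype(int);g=im.sum(2)
d=(g<330);d=cv2.morphologyEx(d.astype(np.uint8),cv2.MORPH_OPEN,np.ones((2,2)))
n,l,st,ce=cv2.connectedComponentsWithStats(d);
for i in range(1,n): print("dark",st[i],ce[i]+[215,280])
# dark centroid near grip
mk=(l==l[20,46]) if l[20,46] else d>0
print("grip xy", atz(t,(261.7,300.4),.018), )
for a in((262,301),(242.5,309),(231.3,316.4)):print(atz(t,a,.012))
L=eyes.outline_of(t,"clip_grip");print([ (np.round(o["box"]),o["conf"]) for o in L])
for n_ in("pepper_shaker","mason_jar"):print(n_,[atz(t,x["xy"],0) for x in eyes.spot_point(t,n_)[:1]])
# handle
for uv,z in(((332,330),.2),((322,275),.3)):print("handle",atz(t,uv,z))
print("handle end",tri(s,(388,298),t,(333,335)))
print("column top",atz(t,(308,232),.45), "jug",atz(t,(470,200),.0))
```

```text
[[ 0.7369  0.0944  0.018 ]
 [ 0.7475 -0.0133  0.018 ]
 [ 0.5284 -0.0487  0.018 ]
 [ 0.5056  0.0527  0.018 ]]
rect mm ((628.5213623046875, 21.993499755859375), (231.3949737548828, 111.94178771972656), 9.584518432617188)
pad [349.9, 206.7] [382.9, 230.2] (array([0.6113, 0.0086, 0.1129]), np.float64(0.005014130190704059))
posttop (array([0.5414, 0.0101, 0.0807]), np.float64(0.004167259360892161)) [0.5395 0.0091 0.085 ] [0.5364 0.0186 0.085 ]
dark [ 68   0  12  12 121] [288.7851 284.7603]
dark [43 18 13 10 90] [263.9556 302.1667]
dark [ 19  36  61  24 693] [273.303  330.7835]
dark [33 51  2  2  4] [248.5 331.5]
dark [20 55  2  2  4] [235.5 335.5]
dark [ 4 56 10  4 24] [223.5833 337.5   ]
grip xy [0.4376 0.3306 0.018 ]
[0.436  0.3304 0.012 ]
[0.4148 0.3833 0.012 ]
[0.395  0.4136 0.012 ]
[(array([256., 306.,  38.,  20.]), 0.84), (array([161., 305.,  10.,  29.]), 0.53)]
pepper_shaker [array([0.4534, 0.2108, 0.    ])]
mason_jar [array([0.5416, 0.3889, 0.    ])]
handle [0.3643 0.1441 0.2   ]
handle [0.4888 0.1665 0.3   ]
handle end (array([0.3428, 0.1382, 0.0037]), np.float64(0.0014946853502383172))
column top [0.5648 0.1929 0.45  ] jug [ 0.7105 -0.2434  0.    ]
```

Run:
```python
from h import *
np.set_printoptions(precision=3,suppress=True)
s=eyes.get_image("scene");t=eyes.get_image("top")
# handle: plane through top-line intersect scene rays (top line from (311,240) to (332,328))
def f(uv,a,b):
    o,d1=ray(t,a);_,d2=ray(t,b);n=np.cross(d1,d2);o2,d=ray(s,uv);return o2+d*(n@(o-o2))/(n@d)
for uv in((387,296),(371,235),(355,170),(340,100),(325,35)):
    X=f(uv,(314,252),(332,328));print(uv,X,proj(t,X))
for a in((332,338),):
  for z in(0,.1,.2):print(z,atz(t,a,z),proj(s,atz(t,a,z)))
print("base px",proj(t,(0,0,0)),proj(t,(.142,-.634,.256)),proj(t,(.435,.33,.0)))
print(eyes.spot_point(t,"pitcher_pump"),eyes.spot_point(s,"pitcher_pump"))
for uv in((276,262),(354,271),(297,290)):print("plate",atz(t,uv,.01))
for uv in((305,275),(235,220)):print("col base/spout scene",atz(s,uv,.02),atz(s,uv,.22))
```

```text
(387, 296) [0.346 0.138 0.007] [333.452 334.132]
(371, 235) [0.396 0.15  0.148] [329.163 316.021]
(355, 170) [0.444 0.162 0.288] [324.263 295.332]
(340, 100) [0.487 0.172 0.429] [318.833 272.407]
(325, 35) [0.526 0.182 0.549] [312.67  246.386]
0 [0.335 0.141 0.   ] [389.112 301.27 ]
0.1 [0.34  0.143 0.1  ] [390.477 262.216]
0.2 [0.346 0.144 0.2  ] [391.96  219.827]
base px [386.717 465.772] [687.26  431.077] [262.626 301.434]
[] [{'xy': [365.5, 229.5], 'conf': 0.71}]
plate [0.542 0.293 0.01 ]
plate [0.516 0.08  0.01 ]
plate [0.465 0.235 0.01 ]
col base/spout scene [0.523 0.236 0.02 ] [0.257 0.453 0.22 ]
col base/spout scene [0.917 0.191 0.02 ] [0.512 0.423 0.22 ]
```

Run:
```python
from h import *
np.set_printoptions(precision=4,suppress=True)
s=ctrl.get_state();print(s["time"],s["position"],"\n",np.array(s["orientation"]),s["ft_force"],s["finger_gap"])
R=np.array(s["orientation"]);yaw=np.arctan2(R[1,0],R[0,0]);print("x-axis yaw",yaw)
a=np.array([.40,0,.256]);print("shift tool axes (units)",R.T@(a-s["position"])/.04)
t=eyes.get_image("top")
# jug base extents & counter
for uv in((425,195),(455,240),(490,260)):print(atz(t,uv,.1))
```

```text
2.4 [ 0.1424 -0.6342  0.2563] 
 [[ 0.9757  0.219  -0.    ]
 [ 0.219  -0.9757  0.    ]
 [-0.     -0.     -1.    ]] [ 0.8549  0.3615 -0.3627] 1.0025777149278328
x-axis yaw 0.22081938635290474
shift tool axes (units) [  9.7572 -14.06     0.007 ]
[ 0.7059 -0.1016  0.1   ]
[ 0.5878 -0.1753  0.1   ]
[ 0.5356 -0.2627  0.1   ]
```

```bash
python3 -m jog '[0,0,0.5,0.5,-0.81,0,1, 0,0,0,0.5,-0.81,0,1, 0,0,0,0.5,-0.81,0,1, 0,0,0,0.5,-0.81,0,1, 0,0,0,0.5,-0.81,0,1, 0,0,0,0.5,-0.81,0,1, 0,0,0,0.5,-0.81,0,1, 0,0,0,0.5,-0.81,0,1, 0,0,0,0.5,-0.81,0,1, 0,0,0,0.5,-0.81,0,1]' 40
```

```text
time: 3.28
position: [0.2836, -0.2789, 0.2564]
orientation: [[0.986, 0.167, 0.001], [0.167, -0.986, -0.001], [0.0, 0.001, -1.0]]
ft_force: [2.3, -0.7, -0.0]
finger_gap: -0.002
gripper_force: 0.0
```

```bash
python3 -m jog '[0,0,0,0.5,-0.81,0,1, 0,0,0,0.5,-0.81,0,1, 0,0,0,0.5,-0.81,0,1, 0,0,0,0.5,-0.81,0,1, 0,0,0,0.5,-0.81,0,1, 0,0,0,0.5,-0.81,0,1, 0,0,0,0.5,-0.81,0,1, 0,0,0,0.5,-0.81,0,1, 0,0,0,0,0,0,1, 0,0,0,0,0,0,1]'; python3 -c "
from h import *
s=ctrl.get_state();R=np.array(s['orientation']);print(R,s['q'],s['ft_force'])
for n,a in(('above',[.609,.0187,.16]),('end',[.592,.0159,.087])):print(n,R.T@(np.array(a)-s['position'])/.04)
"
```

```text
time: 4.12
position: [0.3978, 0.0035, 0.2564]
orientation: [[0.985, 0.173, -0.0], [0.173, -0.985, -0.0], [-0.0, 0.0, -1.0]]
ft_force: [0.2, -0.4, -1.0]
finger_gap: -0.005
gripper_force: 0.0
[[ 9.84963012e-01  1.72765301e-01 -1.26597237e-04]
 [ 1.72765270e-01 -9.84962999e-01 -2.27663142e-04]
 [-1.64025885e-04  2.02368168e-04 -9.99999966e-01]] [-2.78065902e-01 -4.01035248e-01  2.16548975e+00 -2.58497869e-04
  1.37719740e+00  1.11914368e+00] [ 0.15654207 -0.42452782 -0.95364606]
above [5.26737978 0.53727117 2.4083427 ]
end [4.83697627 0.532424   4.23341238]
```

```bash
python3 -m jog '[0,0,0,0.87,0.09,0.28,1, 0,0,0,0.87,0.09,0.28,1, 0,0,0,0.87,0.09,0.28,1, 0,0,0,0.87,0.09,0.28,1, 0,0,0,0.87,0.09,0.28,1, 0,0,0,0.87,0.09,0.28,1, 0,0,0,0,0,0.3,1, 0,0,0,0,0,0.3,1, 0,0,0,0,0,0.3,1, 0,0,0,0,0,0.3,1]'
```

```text
time: 4.95
position: [0.6066, 0.0143, 0.141]
orientation: [[0.986, 0.166, 0.001], [0.166, -0.986, -0.0], [0.001, 0.001, -1.0]]
ft_force: [-1.1, -0.5, 3.7]
finger_gap: 0.0
gripper_force: 1.4
```

```bash
python3 -m jog '[0,0,0,-0.04,0,0.12,1, 0,0,0,-0.05,0,0.12,1, 0,0,0,-0.05,0,0.12,1, 0,0,0,-0.05,0,0.12,1, 0,0,0,-0.05,0,0.12,1, 0,0,0,-0.05,0,0.12,1, 0,0,0,-0.05,0,0.12,1, 0,0,0,-0.05,0,0.12,1, 0,0,0,0,0,0.12,1, 0,0,0,0,0,0.12,1]'
```

```text
time: 5.78
position: [0.5909, 0.0129, 0.0922]
orientation: [[0.986, 0.168, -0.002], [0.168, -0.986, 0.0], [-0.002, -0.001, -1.0]]
ft_force: [-0.8, -0.4, 1.7]
finger_gap: 0.0
gripper_force: 1.1
```

```bash
python3 -m jog '[0,0,0,0,0,0.05,1, 0,0,0,0,0,0.05,1, 0,0,0,0,0,0.05,1, 0,0,0,0,0,0.03,1, 0,0,0,0,0,0.03,1, 0,0,0,0,0,0,1, 0,0,0,0,0,0,1, 0,0,0,0,0,0,1, 0,0,0,0,0,0,1, 0,0,0,0,0,0,1]'
```

```text
time: 6.62
position: [0.5913, 0.013, 0.0874]
orientation: [[0.986, 0.168, -0.003], [0.168, -0.986, 0.0], [-0.003, -0.001, -1.0]]
ft_force: [-12.3, 0.2, 21.6]
finger_gap: -0.0
gripper_force: 11.0
```

```bash
python3 -m jog '[0,0,-1,0,0,-1,1, 0,0,-1,0,0,-1,1, 0,0,-1,0,0,-1,1, 0,0,-1,0,0,-1,1, 0,0,0,-0.95,-0.35,0,1, 0,0,0,-0.95,-0.35,0,1, 0,0,0,-0.95,-0.35,0,1, 0,0,0,-0.95,-0.35,0,1, 0,0,0,-0.95,-0.35,0,1, 0,0,0,-0.95,-0.35,0,1]'
python3 - <<'E'
from h import *
np.set_printoptions(precision=4,suppress=True)
s=eyes.get_image("scene");t=eyes.get_image("top")
gt=atz(t,(264,302),.019);tt=atz(t,(230.6,316.2),.012);bt=atz(t,(256.2,305.4),.012)
gs=atz(s,(298.6,309),.012);ts=atz(s,(275.6,333),.012)
print(gt,tt,gs,ts);
for g,x in((gt,tt),(gs,ts),(bt,tt)):
    d=(x-g)[:2];print("len",np.hypot(*d),"az",np.arctan2(d[1],d[0]))
print("grip from tip-99mm",tt[:2]-.099*(tt-gt)[:2]/np.hypot(*(tt-gt)[:2]))
for k in("clip_grip","clip_seat","clip_tip"):
  print(k,[(x["xy"],atz(t,x["xy"],.012)[:2],round(x["conf"],2)) for x in eyes.spot_point(t,k)[:2]],[(x["xy"],atz(s,x["xy"],.012)[:2],round(x["conf"],2)) for x in eyes.spot_point(s,k)[:2]])
print(ctrl.get_state()["q"])
cv2.imwrite("pics/s2.png",s["image"]);cv2.imwrite("pics/t2.png",t["image"])
def crop(p,u,v,w,h):return cv2.resize(p["image"][v:v+h,u:u+w],(400,300),interpolation=cv2.INTER_CUBIC)
cv2.imwrite("pics/m2.png",np.vstack([np.hstack([crop(s,310,180,100,75),crop(t,310,180,140,105)]),np.hstack([crop(s,255,290,60,45),crop(t,220,285,60,45)])]))
E
```

```text
time: 7.45
position: [0.3537, -0.0433, 0.244]
orientation: [[0.832, 0.555, -0.0], [0.555, -0.832, 0.0], [-0.0, -0.001, -1.0]]
ft_force: [-0.6, -0.2, 1.1]
finger_gap: 0.001
gripper_force: 0.0
[0.4332 0.3242 0.019 ] [0.3956 0.4155 0.012 ] [0.429  0.3308 0.012 ] [0.3922 0.419  0.012 ]
len 0.09872312041781788 az 1.9621015249344251
len 0.09555758403220549 az 1.9663463642858867
len 0.07506152674214552 az 1.962881896537203
grip from tip-99mm [0.4333 0.324 ]
clip_grip [([157.1, 297.5], array([0.4474, 0.6168]), 0.71), ([264.9, 302.6], array([0.4317, 0.3225]), 0.58)] [([175.5, 360.6], array([0.443 , 0.6093]), 0.94), ([296.9, 308.1], array([0.4341, 0.3315]), 0.91)]
clip_seat [([157.2, 325.2], array([0.3725, 0.6149]), 0.82), ([241.6, 308.0], array([0.4175, 0.3858]), 0.49)] [([285.8, 327.3], array([0.3943, 0.3919]), 0.74), ([195.8, 382.1], array([0.3683, 0.607 ]), 0.72)]
clip_tip [([157.9, 337.1], array([0.3406, 0.6123]), 0.75), ([229.1, 316.5], array([0.3948, 0.4196]), 0.73)] [([203.9, 396.4], array([0.329 , 0.6125]), 0.9), ([270.0, 334.0], array([0.3967, 0.4295]), 0.73)]
[-0.4407 -0.517   2.2633  0.0001  1.3963  0.5418]
```

View pics/m2.png

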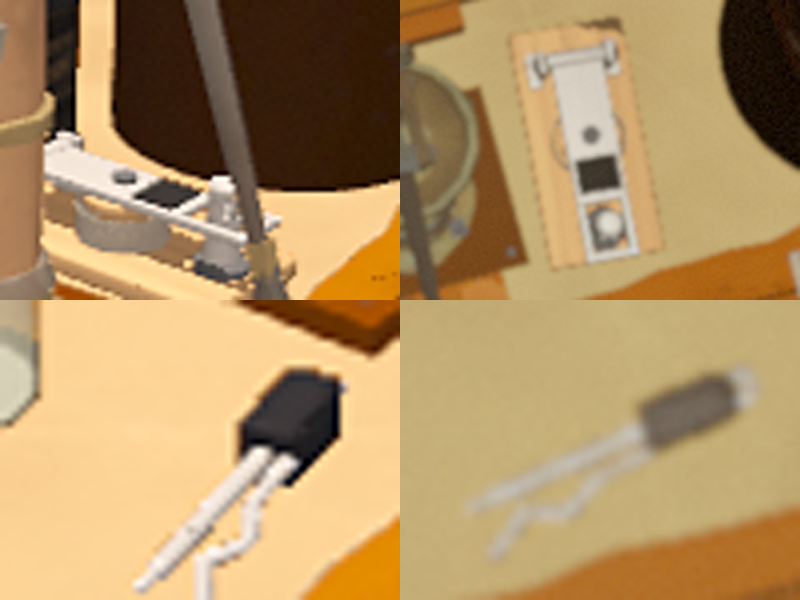

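The bar is level, and the post stands up through its slot (top view about (382,258)). The black cotter is unmoved: grip at about (263.5,301.5), tip at about (230.5,316).

Run:
```python
from h import *
s=ctrl.get_state();R=np.array(s["orientation"]);p=np.array(s["position"]);yaw=np.arctan2(R[1,0],R[0,0])
wp=[((.34,.12,.284),5),((.35,.2,.284),2),((.4325,.3255,.2),4),((.4325,.3255,.12),2)]
for w,n in wp:
    d=(np.array(w)-p)/n
    for i in range(n):
        yaw+=np.radians(6);c,q=np.cos(yaw),np.sin(yaw)
        print(np.round([c*d[0]+q*d[1],q*d[0]-c*d[1],-d[2]],4)/.04)
    p=np.array(w)
print(yaw)
```

```text
[ 0.46   -0.68   -0.1975]
[ 0.5275 -0.63   -0.1975]
[ 0.59   -0.57   -0.1975]
[ 0.6475 -0.505  -0.1975]
[ 0.6975 -0.435  -0.1975]
[ 0.9825 -0.23   -0.    ]
[ 1.    -0.125 -0.   ]
[0.85   0.3975 0.525 ]
[0.805 0.485 0.525]
[0.75  0.565 0.525]
[0.685 0.64  0.525]
[0. 0. 1.]
[0. 0. 1.]
1.9496301755487515
```

```bash
python3 -m jog '[0,0,-1,0.46,-0.68,-0.2,1, 0,0,-1,0.53,-0.63,-0.2,1, 0,0,-1,0.59,-0.57,-0.2,1, 0,0,-1,0.65,-0.5,-0.2,1, 0,0,-1,0.7,-0.43,-0.2,0, 0,0,-1,0.98,-0.23,0,0, 0,0,-1,1,-0.12,0,0, 0,0,-1,0.85,0.4,0.3,0, 0,0,-1,0.8,0.48,0.3,0, 0,0,-1,0.75,0.57,0.3,0]'; python3 -c "
from h import *
s=ctrl.get_state();R=np.array(s['orientation']);print(s['q']);print('yaw',np.arctan2(R[1,0],R[0,0]),R.T@(np.array([.4325,.3255,.12])-s['position'])/.04)"
```

```text
time: 8.68
position: [0.4482, 0.2891, 0.2471]
orientation: [[-0.072, 0.997, -0.001], [0.997, 0.072, -0.0], [-0.0, -0.001, -1.0]]
ft_force: [0.9, -1.2, 1.0]
finger_gap: 0.503
gripper_force: 0.0
[ 3.60220753e-01 -1.98145353e-02  1.86330821e+00 -4.40088109e-06
  1.29935476e+00  2.88609764e-01]
yaw 1.6424087153235407 [ 0.93597209 -0.32255502  3.17677826]
```

```bash
python3 -m jog '[0,0,-0.77,0,0,0.75,0, 0,0,-0.77,0,0,0.75,0, 0,0,-0.77,0,0,0.75,0, 0,0,-0.77,0,0,0.75,0, 0,0,0,0.5,0,0.3,0, 0,0,0,0.5,0,0.3,0, 0,0,0,0,0,0,0, 0,0,0,0,0,0,0, 0,0,0,0,0,0,0, 0,0,0,0,0,0,0]'
python3 - <<'E'
from h import *
s=ctrl.get_state();R=np.array(s['orientation']);print('yaw',np.arctan2(R[1,0],R[0,0]),R.T@(np.array([.4325,.3255,.028])-s['position'])/.04)
sc=eyes.get_image("scene");t=eyes.get_image("top")
im=[]
for p,w,h in((sc,120,90),(t,120,90)):
    u,v=proj(p,s['position']).astype(int);c=p["image"][v-h//2-5:v+h//2-5,u-w//2:u+w//2];im.append(cv2.resize(c,(400,300),interpolation=cv2.INTER_CUBIC));print(u,v)
cv2.imwrite("pics/m3.png",np.hstack(im))
E
```

```text
time: 9.52
position: [0.433, 0.3231, 0.1053]
orientation: [[-0.377, 0.926, 0.001], [0.926, 0.377, 0.0], [-0.0, 0.001, -1.0]]
ft_force: [0.7, -0.5, 1.6]
finger_gap: 0.5
gripper_force: 0.0
yaw 1.9568471795799605 [0.06095612 0.00872254 1.93179492]
299 269
260 301
```

View pics/m3.png

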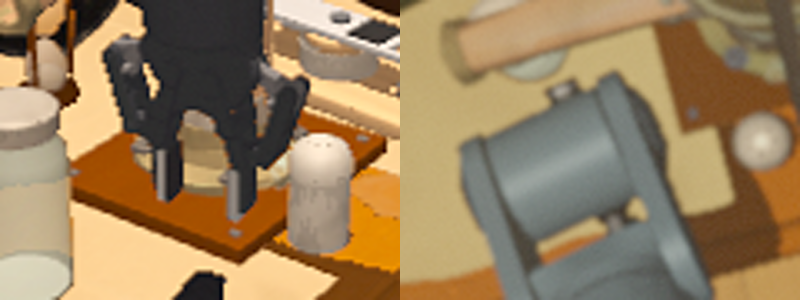

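The gripper hangs over the grip with its jaws astride the leg line, and the shaker and spout are clear. I'll descend and close.

```bash
python3 -m jog '[0,0,0,0.06,0,0.4,0, 0,0,0,0,0,0.5,0, 0,0,0,0,0,0.5,0, 0,0,0,0,0,0.4,0, 0,0,0,0,0,0.13,0, 0,0,0,0,0,0,1, 0,0,0,0,0,0,1, 0,0,0,0,0,0,1, 0,0,0,0,0,0,1, 0,0,0,0,0,0,1]' 60
```

```text
time: 10.45
position: [0.4317, 0.3255, 0.0284]
orientation: [[-0.377, 0.926, 0.001], [0.926, 0.377, 0.001], [0.0, 0.002, -1.0]]
ft_force: [0.5, -0.5, -1.3]
finger_gap: 0.245
gripper_force: 62.0
```

```bash
python3 -m jog '[0,0,0,0,0,-0.9,1, 0,0,0,0,0,-0.9,1, 0,0,0,0,0,-0.9,1, 0,0,0,0,0,-0.9,1, 0,0,0,0,0,-0.9,1, 0,0,0,-0.37,-0.62,-0.41,1, 0,0,0,-0.37,-0.62,-0.41,1, 0,0,0,-0.37,-0.62,-0.41,1, 0,0,0,-0.37,-0.62,-0.41,1, 0,0,0,-0.37,-0.62,-0.41,1]' 60
```

```text
time: 11.28
position: [0.3429, 0.2091, 0.2903]
orientation: [[-0.377, 0.926, 0.0], [0.926, 0.377, 0.0], [-0.0, 0.0, -1.0]]
ft_force: [0.9, -1.0, -0.3]
finger_gap: 0.239
gripper_force: 62.2
```

```bash
python3 -m jog '[0,0,0,-0.76,-0.35,0,1, 0,0,0,-0.76,-0.35,0,1, 0,0,0,-0.76,-0.35,0,1, 0,0,0,-0.97,-0.26,0,1, 0,0,0,-0.97,-0.26,0,1, 0,0,0,-0.97,-0.26,0,1, 0,0,0,-0.97,-0.26,0,1, 0,0,0,0,0,0,1, 0,0,0.9,0,0,0,1, 0,0,0.9,0,0,0,1]'
```

```text
time: 12.12
position: [0.3593, -0.0506, 0.2897]
orientation: [[-0.189, 0.982, 0.0], [0.982, 0.189, 0.0], [-0.0, 0.0, -1.0]]
ft_force: [-0.5, 0.3, -1.2]
finger_gap: 0.244
gripper_force: 62.0
```

```bash
python3 -m jog '[0,0,1,0,0,0,1, 0,0,1,0,0,0,1, 0,0,1,0,0,0,1, 0,0,1,0,0,0,1, 0,0,1,0,0,0,1, 0,0,1,0,0,0,1, 0,0,1,0,0,0,1, 0,0,1,0,0,0,1, 0,0,1,0,0,0,1, 0,0,1,0,0,0,1]'; python3 -c "
from h import *
s=ctrl.get_state();R=np.array(s['orientation']);print('yaw',np.arctan2(R[1,0],R[0,0]),s['q'])"
```

```text
time: 12.95
position: [0.3594, -0.0494, 0.2897]
orientation: [[0.754, 0.657, 0.001], [0.657, -0.754, -0.0], [0.0, 0.0, -1.0]]
ft_force: [-0.3, -0.6, -0.3]
finger_gap: 0.243
gripper_force: 62.1
yaw 0.7166478396014209 [-4.52232967e-01 -5.41613514e-01  2.19758614e+00  4.64288540e-05
  1.48508647e+00  4.01911618e-01]
```

```bash
python3 -m jog '[0,0,0.87,0,0,0,1, 0,0,0.87,0,0,0,1, 0,0,0.87,0,0,0,1, 0,0,0.87,0,0,0,1, 0,0,0.87,0,0,0,1, 0,0,0.88,0,0,0,1, 0,0,0,0,0,0,1, 0,0,0,0,0,0,1, 0,0,0,0,0,0,1, 0,0,0,0,0,0,1]'
python3 - <<'E'
from h import *
np.set_printoptions(precision=4,suppress=True)
for i in range(2):
    t=eyes.get_image("top")
    m=eyes.outline_of(t,"press")[0]["mask"]
    cnt=max(cv2.findContours(m.astype(np.uint8),0,2)[0],key=len)[:,0].astype(np.float32)
    W=np.array([atz(t,x,.018)[:2] for x in cnt]);r=cv2.minAreaRect((W*1000).astype(np.float32));print(r)
s=eyes.get_image("scene")
for k in("post_hole","bar_pad","bar_hinge"):
    for p,n in((t,"t"),(s,"s")):
        z={"post_hole":.066,"bar_pad":.062,"bar_hinge":.055}[k]
        print(k,n,[(x["xy"],atz(p,x["xy"],z),round(x["conf"],2)) for x in eyes.spot_point(p,k)[:2]])
# bright bar pixels in top: bar edges/colour
H=np.array([.5447,.0078]);u=np.array([np.cos(.168),np.sin(.168)])
for d,z in((0,.066),(0,.085),(.048,.062),(.16,.055)):
    X=np.r_[H+d*u,z];print(d,z,"t",proj(t,X),"s",proj(s,X))
st=ctrl.get_state();print(st["position"])
def crop(p,u,v,w,h):return cv2.resize(p["image"][v:v+h,u:u+w],(400,600 if h>w else 300),interpolation=cv2.INTER_CUBIC)
cv2.imwrite("pics/m4.png",np.hstack([crop(s,340,190,60,90),crop(t,345,185,60,90)]))
E
```

```text
time: 13.78
position: [0.3595, -0.0496, 0.2896]
orientation: [[0.985, 0.174, 0.0], [0.174, -0.985, -0.0], [0.0, 0.0, -1.0]]
ft_force: [-0.1, 0.3, -0.7]
finger_gap: 0.245
gripper_force: 62.1
((628.1915283203125, 22.452499389648438), (230.24493408203125, 111.12993621826172), 9.324040412902832)
((628.18603515625, 22.297439575195312), (229.98831176757812, 110.10763549804688), 9.81528091430664)
post_hole t [([380.0, 255.9], array([0.5514, 0.0142, 0.066 ]), 0.55), ([466.1, 270.2], array([ 0.5121, -0.2096,  0.066 ]), 0.17)]
post_hole s [([366.5, 232.1], array([0.5335, 0.0161, 0.066 ]), 0.77), ([404.2, 162.9], array([ 0.8896, -0.5626,  0.066 ]), 0.63)]
bar_pad t [([238.0, 261.7], array([0.5394, 0.3889, 0.062 ]), 0.18)]
bar_pad s [([353.7, 227.2], array([0.5841, 0.014 , 0.062 ]), 0.88), ([368.1, 235.2], array([0.5231, 0.0205, 0.062 ]), 0.61)]
bar_hinge t [([369.3, 196.0], array([0.7137, 0.0388, 0.055 ]), 0.65)]
bar_hinge s [([320.5, 217.8], array([0.7036, 0.0313, 0.055 ]), 0.95)]
0 0.066 t [382.5016 258.4364] s [365.6699 229.9221]
0 0.085 t [383.2593 257.8014] s [366.0718 223.4736]
0.048 0.062 t [378.9667 240.7459] s [351.2081 226.4534]
0.16 0.055 t [370.9526 200.1112] s [319.896  218.2013]
[ 0.3595 -0.0498  0.2895]
```

View pics/m4.png

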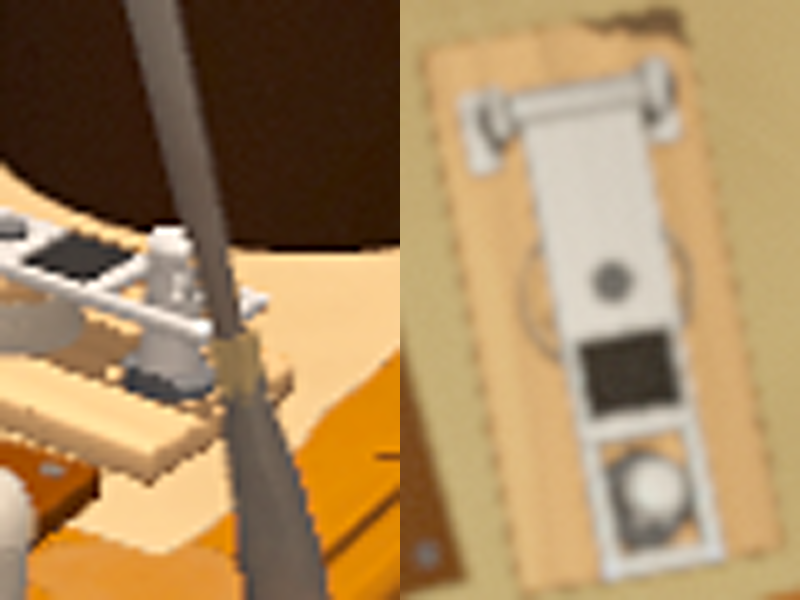

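The post top shows at top view (383.2,257.8), where the fitted model predicts (383.3,257.8). The press pose holds: hole at about (0.5445, 0.0080, 0.066), yaw about 0.167. Now I'll move to the pre-insertion pose.

```bash
python3 -m jog '[0,0,0.08,0,0,0,1, 0,0,0,0.13,-0.11,0.86,1, 0,0,0,0.13,-0.11,0.86,1, 0,0,0,0.13,-0.11,0.86,1, 0,0,0,0.13,-0.11,0.86,1, 0,0,0,0.13,-0.11,0.86,1, 0,0,0,0.13,-0.11,0.86,1, 0,0,0,0,0,0,1, 0,0,0,0,0,0,1, 0,0,0,0,0,0,1]'
python3 - <<'E'
from h import *
np.set_printoptions(precision=4,suppress=True)
t=eyes.get_image("top");s=eyes.get_image("scene");st=ctrl.get_state();R=np.array(st["orientation"]);p=np.array(st["position"])
H=np.array([.5445,.008,.066]);u=np.array([np.cos(.167),np.sin(.167),0])
print("yaw",np.arctan2(R[1,0],R[0,0]),"p",p,"to H-.13u",R.T@(H-.13*u+[0,0,.0164]-p)/.04)
tip=p+R@[.099,0,.0164];print("exp tip",tip,proj(t,tip),proj(s,tip))
for k in("clip_tip","clip_seat"):
    for q,n in((t,"t"),(s,"s")):print(k,n,[(x["xy"],atz(q,x["xy"],.066),round(x["conf"],2)) for x in eyes.spot_point(q,k)[:2]])
def crop(p,u,v,w,h):return cv2.resize(p["image"][v:v+h,u:u+w],(400,600),interpolation=cv2.INTER_CUBIC)
cv2.imwrite("pics/m5.png",np.hstack([crop(s,340,200,60,90),crop(t,355,240,60,90)]))
E
```

```text
time: 15.17
position: [0.3872, -0.0192, 0.0847]
orientation: [[0.986, 0.164, 0.003], [0.164, -0.986, -0.001], [0.002, 0.001, -1.0]]
ft_force: [0.1, -0.7, -0.8]
finger_gap: 0.245
gripper_force: 62.1
yaw 0.16501372239538364 p [ 0.388  -0.0195  0.0858] to H-.13u [ 0.7228 -0.0296  0.0884]
exp tip [ 0.4857 -0.0033  0.0699] [387.3389 280.803 ] [384.9126 234.7404]
clip_tip t [([159.5, 338.5], array([0.3396, 0.5923, 0.066 ]), 0.88), ([387.7, 281.0], array([ 0.4854, -0.0047,  0.066 ]), 0.51)]
clip_tip s [([384.3, 236.7], array([0.484 , 0.0005, 0.066 ]), 0.62)]
clip_seat t [([160.4, 327.2], array([0.3688, 0.5905, 0.066 ]), 0.76), ([390.6, 294.4], array([ 0.4504, -0.0115,  0.066 ]), 0.39)]
clip_seat s [([195.4, 381.3], array([0.3139, 0.6296, 0.066 ]), 0.7), ([398.2, 240.3], array([ 0.4466, -0.0112,  0.066 ]), 0.59)]
```

View pics/m5.png

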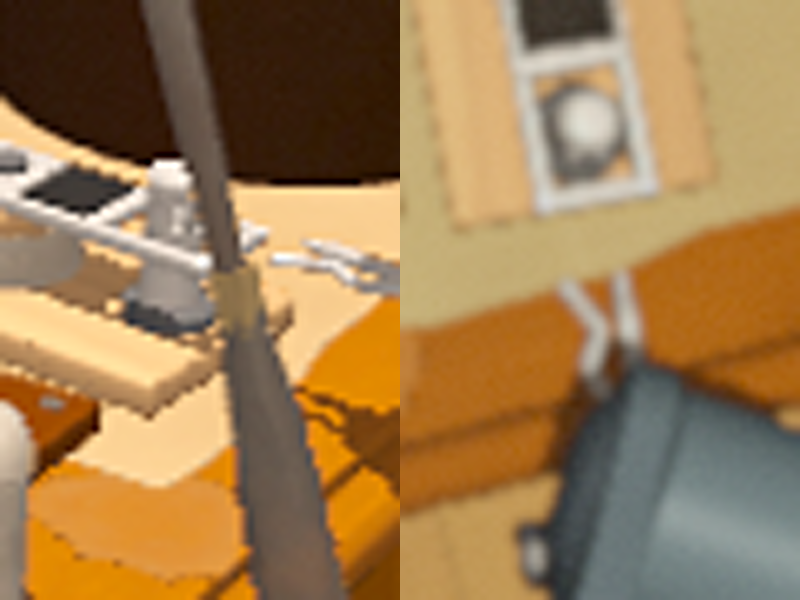

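```bash
python3 -m jog '[0,0,-0.02,0,-0.05,0.09,1, 0,0,0,0.24,0,0,1, 0,0,0,0.24,0,0,1, 0,0,0,0.24,0,0,1, 0,0,0,0,0,0,1, 0,0,0,0,0,0,1, 0,0,0,0,0,0,1, 0,0,0,0,0,0,1, 0,0,0,0,0,0,1, 0,0,0,0,0,0,1]'
python3 - <<'E'
from h import *
np.set_printoptions(precision=4,suppress=True)
t=eyes.get_image("top");s=eyes.get_image("scene");st=ctrl.get_state();R=np.array(st["orientation"]);p=np.array(st["position"])
H=np.array([.5445,.008,.066]);u=np.array([np.cos(.167),np.sin(.167),0])
print("yaw",np.arctan2(R[1,0],R[0,0]),"p",p,"to H-.13u",R.T@(H-.13*u+[0,0,.0164]-p)/.04)
tip=p+R@[.099,0,.0164];print("exp tip",tip,proj(t,tip),proj(s,tip),st["ft_force"])
for k in("clip_tip",):
    for q,n in((t,"t"),(s,"s")):print(k,n,[(x["xy"],atz(q,x["xy"],.066),round(x["conf"],2)) for x in eyes.spot_point(q,k)[:2]])
def crop(p,u,v,w,h):return cv2.resize(p["image"][v:v+h,u:u+w],(400,600),interpolation=cv2.INTER_CUBIC)
a=crop(s,345,210,40,60);b=crop(t,365,245,40,60)
for x in(-.04,.0,.13): 
    q=(proj(t,H-x*u)-[365,245])*10;print(x,q)
cv2.imwrite("pics/m6.png",np.hstack([a,b]))
E
```

```text
time: 16.3
position: [0.4137, -0.0118, 0.0795]
orientation: [[0.986, 0.166, -0.0], [0.166, -0.986, 0.0], [-0.0, -0.0, -1.0]]
ft_force: [-0.2, 0.0, -0.7]
finger_gap: 0.244
gripper_force: 62.1
yaw 0.1672431814060552 p [ 0.4139 -0.0119  0.0795] to H-.13u [ 0.0532  0.0532 -0.0726]
exp tip [0.5115 0.0046 0.0631] [383.8385 271.1308] [375.453  234.6521] [ 0.7403 -1.4069 -2.0064]
clip_tip t [([387.8, 270.4], array([ 0.5131, -0.0055,  0.066 ]), 0.57)]
clip_tip s [([204.1, 397.7], array([0.2736, 0.636 , 0.066 ]), 0.85), ([370.7, 235.3], array([0.5125, 0.022 , 0.066 ]), 0.5)]
-0.04 [146.1751 -13.8934]
0.0 [174.2666 135.1291]
0.13 [266.6461 625.194 ]
```

View pics/m6.png

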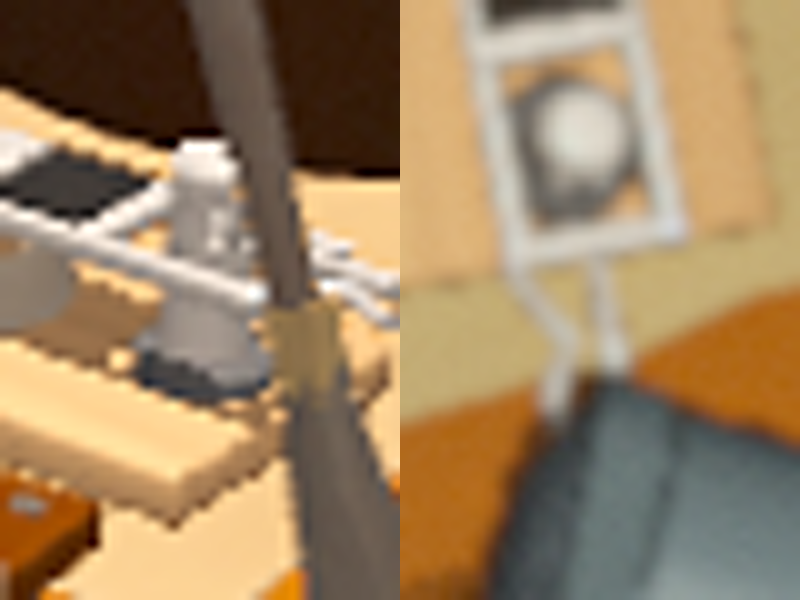

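The leg (top view about (384.7,271.2) to (386.7,281)) lies on the modelled hole axis, and its tip is just short of the bar's end. I'll average the noisy pose readings before setting the height.

Run:
```python
from h import *
np.set_printoptions(precision=4,suppress=True)
P=[];Y=[];F=[];q=[]
for i in range(14):
    eyes.get_image("top");s=ctrl.get_state();P.append(s["position"]);R=np.array(s["orientation"]);Y.append([np.arctan2(R[1,0],R[0,0]),R[2,0],R[2,1]]);F.append(s["ft_force"]);q.append(s["q"])
P=np.array(P);print(P.mean(0),P.std(0),np.mean(Y,0),np.std(Y,0),np.mean(F,0),np.std(q,0),s["time"])
p=P.mean(0);H=np.array([.5445,.008]);u=np.array([np.cos(.167),np.sin(.167)]);d=p[:2]-H;print("along",d@u,"left",-d[0]*u[1]+d[1]*u[0])
```

```text
[ 0.414  -0.0118  0.0795] [0. 0. 0.] [ 0.1674 -0.     -0.    ] [0. 0. 0.] [-0.224   0.1474 -1.2593] [0.     0.0001 0.     0.     0.     0.    ] 17.2
along -0.13196497956804493 left 0.00213976981474491
```

```bash
python3 -m jog '[0,0,0,0,0,-0.07,1, 0,0,0,0,0,0,1, 0,0,0,0.1,0,0,1, 0,0,0,0.1,0,0,1, 0,0,0,0.1,0,0,1, 0,0,0,0.1,0,0,1, 0,0,0,0.1,0,0,1, 0,0,0,0.1,0,0,1, 0,0,0,0,0,0,1, 0,0,0,0,0,0,1]' 60
```

```text
time: 18.03
position: [0.4379, -0.0078, 0.0822]
orientation: [[0.986, 0.167, -0.0], [0.167, -0.986, 0.0], [-0.0, -0.0, -1.0]]
ft_force: [0.5, 0.6, -1.3]
finger_gap: 0.241
gripper_force: 62.1
```

```bash
python3 -m jog '[0,0,0,0.05,0,0,1, 0,0,0,0.05,0,0,1, 0,0,0,0.05,0,0,1, 0,0,0,0.05,0,0,1, 0,0,0,0.05,0,0,1, 0,0,0,0.05,0,0,1, 0,0,0,0,0,0,1, 0,0,0,0,0,0,1, 0,0,0,0,0,0,1, 0,0,0,0,0,0,1]'
```

```text
time: 18.87
position: [0.4494, -0.0058, 0.0822]
orientation: [[0.986, 0.167, -0.0], [0.167, -0.986, 0.0], [-0.0, -0.0, -1.0]]
ft_force: [0.3, 0.1, -1.0]
finger_gap: 0.239
gripper_force: 62.1
```

```bash
python3 -m jog '[0,0,0,0.05,0,0,1, 0,0,0,0.05,0,0,1, 0,0,0,0.05,0,0,1, 0,0,0,0.05,0,0,1, 0,0,0,0.05,0,0,1, 0,0,0,0.05,0,0,1, 0,0,0,0,0,0,1, 0,0,0,0,0,0,1, 0,0,0,0,0,0,1, 0,0,0,0,0,0,1]'; python3 -c "
from h import *
s=ctrl.get_state();print(s['torque'])
t=eyes.get_image('top');c=eyes.get_image('scene')
cv2.imwrite('pics/m7.png',np.hstack([cv2.resize(c['image'][210:270,345:385],(400,600),interpolation=2),cv2.resize(t['image'][240:300,365:405],(400,600),interpolation=2)]))"
```

```text
time: 19.7
position: [0.46, -0.0036, 0.0816]
orientation: [[0.986, 0.167, -0.004], [0.167, -0.986, 0.0], [-0.004, -0.001, -1.0]]
ft_force: [-4.1, 0.0, 0.7]
finger_gap: 0.246
gripper_force: 62.4
[-0.03062291  0.72792392  0.01989273]
```

View pics/m7.png

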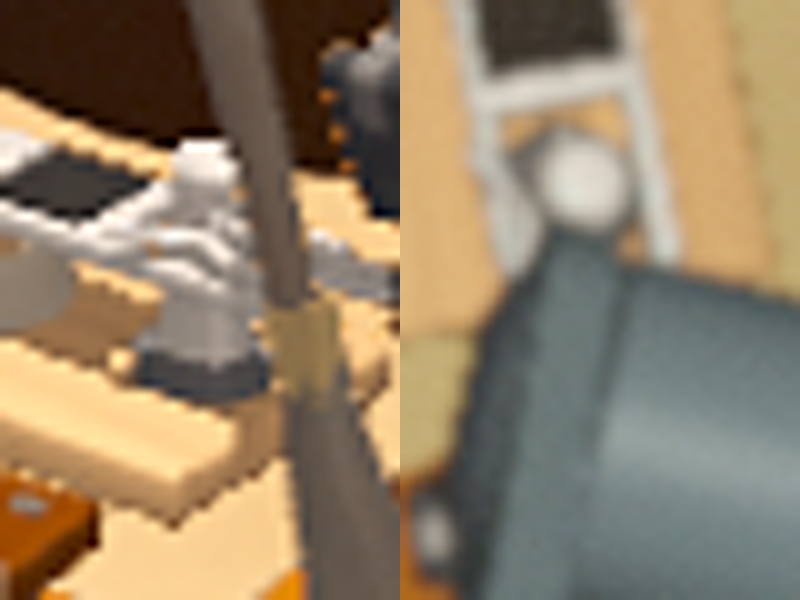

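The bow is beside the post and beginning to rub (4 N), with the leg in the hole. I'll push on.

```bash
python3 -m jog '[0,0,0,0.06,0,0,1, 0,0,0,0.06,0,0,1, 0,0,0,0.06,0,0,1, 0,0,0,0.06,0,0,1, 0,0,0,0.06,0,0,1, 0,0,0,0.06,0,0,1, 0,0,0,0.06,0,0,1, 0,0,0,0,0,0,1, 0,0,0,0,0,0,1, 0,0,0,0,0,0,1]' 80
```

```text
time: 20.63
position: [0.4783, -0.0011, 0.0825]
orientation: [[0.986, 0.166, 0.001], [0.166, -0.986, -0.0], [0.001, 0.0, -1.0]]
ft_force: [-0.6, -0.1, -1.4]
finger_gap: 0.239
gripper_force: 83.0
```

```bash
python3 -m jog '[0,0,0,0.04,0,0,1, 0,0,0,0.04,0,0,1, 0,0,0,0.03,0,0,1, 0,0,0,0,0,0,1, 0,0,0,0,0,0,1, 0,0,0,0,0,0,1, 0,0,0,0,0,0,1, 0,0,0,0,0,0,1, 0,0,0,0,0,0,1, 0,0,0,0,0,0,1]'
python3 - <<'E'
from h import *
t=eyes.get_image("top");s=eyes.get_image("scene");st=ctrl.get_state()
R=np.array(st["orientation"]);p=np.array(st["position"]);print(st["ft_force"])
H=np.array([.5445,.008,.066])
for x in(0,.062,.099): X=p+R@[x,0,.0164];print(x,X,proj(s,X),proj(t,X))
for k in("clip_tip","clip_seat","clip_grip","post_hole"):
    print(k,[(x["xy"],round(x["conf"],2)) for x in eyes.spot_point(s,k)[:3]])
E
```

```text
time: 21.47
position: [0.4822, -0.0003, 0.0823]
orientation: [[0.986, 0.167, -0.0], [0.167, -0.986, 0.0], [-0.0, -0.0, -1.0]]
ft_force: [-0.9, -0.0, -0.5]
finger_gap: 0.238
gripper_force: 83.0
[-0.35568465 -0.50552008 -0.4252734 ]
0 [ 4.82228102e-01 -2.90407698e-04  6.58774431e-02] [385.0178792 236.882017 ] [386.04240372 282.21649068]
0.062 [0.54336105 0.01004219 0.06587586] [365.44252385 230.34523405] [381.65063433 258.95513173]
0.099 [0.57984362 0.01620841 0.06587492] [354.27763219 226.6169506 ] [379.0476289  245.16810466]
clip_tip [([350.1, 227.4], 0.71), ([204.9, 396.2], 0.58), ([246.1, 305.3], 0.55)]
clip_seat [([193.9, 382.6], 0.7), ([366.2, 232.2], 0.68), ([366.6, 233.8], 0.49)]
clip_grip [([173.7, 365.1], 0.92), ([339.9, 245.5], 0.67), ([387.2, 236.7], 0.58)]
post_hole [([367.3, 233.7], 0.63)]
```

```bash
python3 -m jog '[0,0,0,0,0,0,0, 0,0,0,0,0,0,0, 0,0,0,0,0,0,0, 0,0,0,0,0,0,0, 0,0,0,0,0,0,0, 0,0,0,0,0,0,0, 0,0,0,0,0,-0.5,0, 0,0,0,0,0,-0.9,0, 0,0,0,0,0,-1,0, 0,0,0,0,0,-1,0]'; python3 -m jog '[0,0,0,-0.7,0,-0.5,0, 0,0,0,-0.9,0,0,0, 0,0,0,-0.9,0,0,0, 0,0,0,-0.8,0,0,0, 0,0,0,0,0,0,0, 0,0,0,0,0,0,0, 0,0,0,0,0,0,0, 0,0,0,0,0,0,0, 0,0,0,0,0,0,0, 0,0,0,0,0,0,0]'
python3 - <<'E'
from h import *
np.set_printoptions(precision=4,suppress=True)
t=eyes.get_image("top");s=eyes.get_image("scene")
for k,z in(("clip_tip",.066),("clip_seat",.066),("clip_grip",.066),("post_hole",.066)):
    for q,n in((t,"t"),(s,"s")):print(k,n,[(x["xy"],atz(q,x["xy"],z)[:2],round(x["conf"],2)) for x in eyes.spot_point(q,k)[:3]])
H=np.array([.5445,.008,.066]);u=np.array([np.cos(.167),np.sin(.167),0])
for x in(-.092,-.062,-.042,0,.037):print(x,"t px in crop",(proj(t,H+x*u)-[360,235])*10,"s",(proj(s,H+x*u)-[345,205])*10)
cv2.imwrite('pics/m8.png',np.hstack([cv2.resize(s['image'][205:265,345:385],(400,600),interpolation=2),cv2.resize(t['image'][235:295,360:400],(400,600),interpolation=2)]))
E
```

```text
time: 22.6
position: [0.4815, -0.0001, 0.2193]
orientation: [[0.986, 0.167, -0.002], [0.167, -0.986, 0.0], [-0.002, -0.001, -1.0]]
ft_force: [1.7, -0.9, -0.1]
finger_gap: 0.502
gripper_force: 0.0
time: 23.43
position: [0.3526, -0.0222, 0.2382]
orientation: [[0.986, 0.167, -0.001], [0.167, -0.986, 0.001], [-0.001, -0.001, -1.0]]
ft_force: [0.5, 0.5, 0.2]
finger_gap: 0.498
gripper_force: 0.0
clip_tip t [([158.3, 339.9], array([0.336 , 0.5954]), 0.52), ([380.8, 245.5], array([0.5789, 0.0116]), 0.49), ([375.8, 229.8], array([0.6207, 0.024 ]), 0.3)]
clip_tip s [([204.1, 395.0], array([0.2786, 0.6333]), 0.69)]
clip_seat t [([158.5, 323.5], array([0.3784, 0.5957]), 0.86), ([380.9, 258.5], array([0.5446, 0.012 ]), 0.69), ([386.5, 280.4], array([ 0.487 , -0.0016]), 0.54)]
clip_seat s [([196.0, 382.7], array([0.3105, 0.6303]), 0.58), ([318.7, 217.1], array([0.6913, 0.0488]), 0.52)]
clip_grip t [([385.7, 281.2], array([0.4849, 0.0006]), 0.59)]
clip_grip s [([385.3, 239.3], array([0.4718, 0.0102]), 0.75), ([174.4, 364.5], array([0.3717, 0.6377]), 0.72)]
post_hole t [([380.3, 257.4], array([0.5475, 0.0135]), 0.73)]
post_hole s [([366.0, 230.9], array([0.5397, 0.0116]), 0.79)]
-0.092 t px in crop [289.4701 581.0277] s [500.871  347.7735]
-0.062 t px in crop [268.1166 467.7493] s [402.1704 314.852 ]
-0.042 t px in crop [253.9303 392.4921] s [337.8935 293.4126]
0 t px in crop [224.2666 235.1291] s [206.7136 249.6576]
0.037 t px in crop [198.2766  97.2547] s [ 95.2287 212.472 ]
```

View pics/m8.png

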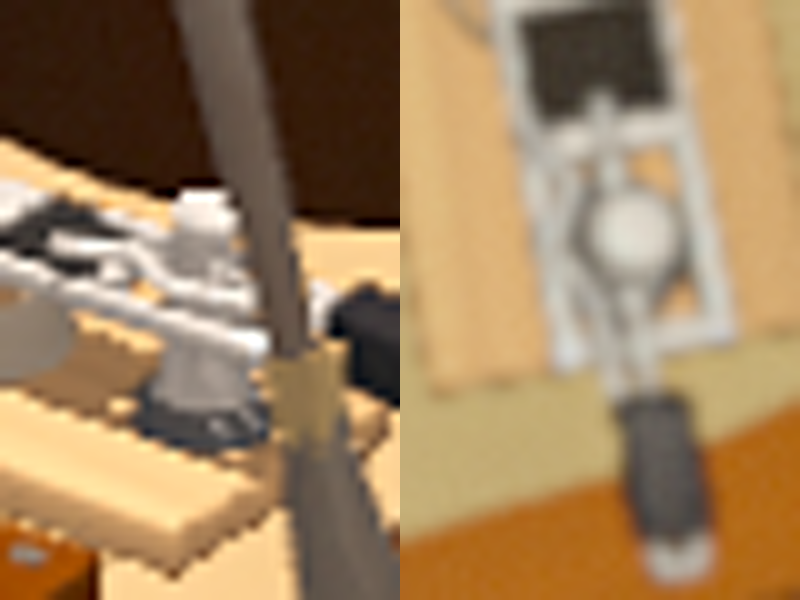

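The cotter is home. The tip is at crop (200,95) against a predicted (198,97), the grip centre row is about 466 against 468, and the bow closes round the post. Handing in.

```bash
python3 -c "
from h import *
print(job_done())"
```

```text
the job is handed in; nothing more can be done
None
```

The press is locked: the bar is fully down with the post up through its slot, and the last picture shows the black cotter home in the cross hole with its bow over the post. I let go of it and handed the job in at about 24 s; the hand-in gave no verdict back.

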